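Clamp a re-glued kettle lid in the tea house

TASK

On the tea counter, a kettle lid whose black knob has just been glued back on lies in one of two grey screw clamps. Turn that clamp's wing knob clockwise until its foot touches the lid's knob, then add an eighth of a turn (45 degrees) and let go. Do not overtighten, and leave the other, empty clamp as it is.

Things in the scene. Friction and masses are not known exactly. Their poses are not given: they have to be found in the camera images.
- clamp_grip (a point): point in the black wing knob atop the loaded clamp (the one holding the lid), on its vertical axis, 141 mm above the counter, 7 mm below the wing's top. The upright wing is 70 mm long (along x here), 14 mm thick (y) and 30 mm high; it stands on a 40 mm steel disc whose top is 118 mm above the counter, and turns with this frame, z up. Its height stays the same as it turns
- clamp_knob (a joint): angle of that knob, rad, growing clockwise seen from above (tightening). 0: the wing lies along the clamp's arm and the rubber foot just touches the lid's knob. It starts 17 to 37 degrees short of that (negative). The sprung foot goes down 5 mm per rad and past 0 presses with about 12 N per rad. Friction, 0.1 N m, keeps the knob where it is left. Stops at -0.9 and 1.6
- lid: loose steel kettle lid, 76 mm across, 42 mm high with its 24 mm black knob, about 0.12 kg, lying upright under the foot on the loaded clamp's 12 mm base plate (130 x 100 mm); origin at the centre of its underside. The clamp is a grey C-shaped stand fixed to the counter: a column at one end of the plate and an arm 34 mm wide from it over the lid, top at 108 mm
- spare_tip (a point): point near one end of the wing of the other clamp, alike but empty, which must not be turned: 28 mm from that knob's axis along the wing, 141 mm above the counter; x points from the axis to this point, z up
Not all that is in view belongs to the job. Leave any orange or pink look-alike of the part that bears clamp_grip alone. Leave any purple look-alike of the lid alone.

How it is judged:
By the outcome, as a careful person would: the job done as asked, in the order asked, and still so for the second after the job is handed in, with the robot touching nothing.
It also fails if it takes over 27 s, if anything falls off the work surface, if the arm or the gripper's body presses on something with over 40 N, if the wrist force passes 120 N, or if a joint passes its speed limit or range.

ROBOT

A 6-joint arm with a two-finger parallel gripper is mounted at the origin on the work surface. World frame = base frame: x ahead of the robot, y to its left, z up, the work surface at z = 0. Lengths are in m, angles in degrees, forces in N, time in s.
With the tool pointing down it reaches from about 0.25 to 0.725 m from the base axis. Payload 9.7 kg.
Tool frame: the origin (TCP) lies midway between the tips of the shut fingers; the grasp point (between the pads) lies bot.hold_point_z behind it (bot.hold_point_z is the distance from the TCP to the grasp point, in m); z points along the fingers, y is the line along which they close (so a half turn about z gives the same grasp; the last joint's range is limited). The gripper opens to 85 mm and grips with 20 to 120 N. Pads are 22 mm wide; open, the fingers measure 114 mm over their backs; the gripper's body (76 mm by 85 mm) begins 54 mm behind the grasp point. The pads swing forward as they close: fully open they stand 13 mm farther back than shut.
Start: joints at [-65.604, 4.979, 10.078, 95.1, 0, 90], TCP at [0.227, -0.501, 0.231] pointing down, gripper open.
Joint ranges: [-179.16, 179.16], [-48.56, 103.87], [-65.8, 70.77], [-126.05, 130.52], [-82.76, 87.17], [-180, 180]. Speed limits (degrees/s): [127.2, 127.2, 147.25, 180, 180, 180].

INTERFACE

Orientations are given as [roll, pitch, yaw] about the fixed x, y, z axes, in that order (R = Rz(yaw) Ry(pitch) Rx(roll)).
In Python, from workcell import bot, camera, camera_model, ticket gives the robot as it stands.
- The arm moves only by the tool send_rows, never from a script. Its argument "targets" is text: rows parted by semicolons, each of 5 numbers parted by spaces: the shift along the tool's x, y, z in mm, then the turn about the tool's z in degrees, then the closure in counts, from 0 (fully open) to 255 (shut). A call has 1 to 20 rows; each row is the pose to reach, as a shift and turn from the pose commanded when the call began, along the tool's axes at that moment; what a row does not reach only later rows make up. A row lasts 1/8 s, in which the tool goes at most 62.5 mm and 10.7 degrees, less where a joint would pass 70% of its speed; a pose out of reach is approached as far as the arm can. A call with a gripper value outside its range is refused whole. The fingers move at their own pace and stop on an object; "newtons" is the grip in N (left out, the last holds). Time passes only in rows, so rows that repeat a pose let the fingers close. It gives the time, the measured TCP pose, the force, the opening and the grip force at its end, in the units of the state.
- bot.get_obs(): the state, without advancing time (a new reading comes with each control period).
- camera(name): name is "scene" or "top" or "wrist"; returns the picture (400x640x3 uint8, blue, green, red); there is no depth.
- camera_model(name): a dict with "K" (3x3 intrinsics, pixels), "pose" (4x4, takes a point from camera to world coordinates); the wrist camera has in their place "T_tool_cam" (4x4, takes a point from camera to tool coordinates, whose origin is the TCP and whose axes are the flange's). Camera axes: x right, y down, z forward; pixel columns grow to the right and rows downward; lengths in m; the calibration is good to about 2 mm. A picture is of the moment at which its call begins: read the wrist's pose just before it. camera_model takes no time and is no camera call.
- ticket.job_done(): hands the job in; it is judged then, once.
The state is a dict: "time": time; "q": joint angles; "qd": joint speeds; "joint_efforts": joint torques, N m; "ee_pos": TCP position; "tcp_rot": TCP orientation; "wrist_force": force on the tool from outside, world axes, zero at the start; "torque": the same for the moment, N m; "opening": finger opening in m; "grasp_force": force on a finger pad.
Only numpy, scipy, OpenCV 4.12 (cv2) and the standard library are available. Lean on these libraries where they do the work, as an engineer would, in place of code of your own. Each camera call takes 0.05 s, during which the arm holds its last target. There are 200 camera calls.

## Working session

There is one attempt and no reset: what is moved stays moved. The work goes in short steps, Python scripts to look and compute and a tool call to move; the robot and the scene stay as the last step left them, time stands still between calls to the robot, and variables do not carry over. Pictures are saved under pics/ and viewed, at most 10 in all, crops included, and the job is handed in when it is done.

Besides the shell and the picture viewer there is one more tool, called as a command line: name --argument value ..., lists and objects as JSON in quotes. send_rows: Moves the arm, as the interface text tells. Its arguments: {"type":"object","properties":{"targets":{"type":"string"},"newtons":{"type":"number"}},"required":["targets"]}

```bash
mkdir -p pics
python3 - <<'E'
from workcell import bot,camera,camera_model
import cv2,numpy as np
for n in("scene","top"):
    cv2.imwrite(f"pics/{n}0.png",camera(n)); m=camera_model(n); print(n,np.round(m["K"],1).tolist(),np.round(m["pose"],3).tolist())
print(bot.hold_point_z,bot.get_obs())
E
```

```text
scene [[388.3, 0.0, 312.5], [0.0, 388.3, 201.8], [0.0, 0.0, 1.0]] [[0.351, 0.656, -0.668, 1.02], [0.937, -0.246, 0.249, -0.263], [-0.001, -0.713, -0.701, 0.723], [0.0, 0.0, 0.0, 1.0]]
top [[485.4, 0.0, 323.5], [0.0, 485.4, 200.4], [0.0, 0.0, 1.0]] [[0.085, -0.971, 0.224, 0.269], [-0.996, -0.082, 0.024, -0.053], [-0.005, -0.226, -0.974, 1.018], [0.0, 0.0, 0.0, 1.0]]
0.0187 {'time': 0.1, 'q': array([-6.56027091e+01,  5.00727645e+00,  1.00369872e+01,  9.50993587e+01,
        8.01807310e-04,  8.99986089e+01]), 'qd': array([ 0.05437148, -0.08659494,  0.19126789,  0.02195353,  0.02251183,
       -0.06382468]), 'joint_efforts': array([-4.21536095e-05, -5.21563339e+01,  4.65653050e+01,  1.60272099e-02,
       -6.76017663e-06,  2.74681423e-05]), 'ee_pos': array([ 0.22709765, -0.50068726,  0.23064244]), 'tcp_rot': array([-1.79930352e+02, -8.03497711e-04,  2.43986810e+01]), 'wrist_force': array([-0.38948081,  0.13341752,  0.44499142]), 'torque': array([-0.02377106, -0.02632898, -0.01271664]), 'grasp_force': 0.0, 'opening': 0.08540561366836903}
```

View pics/scene0.png

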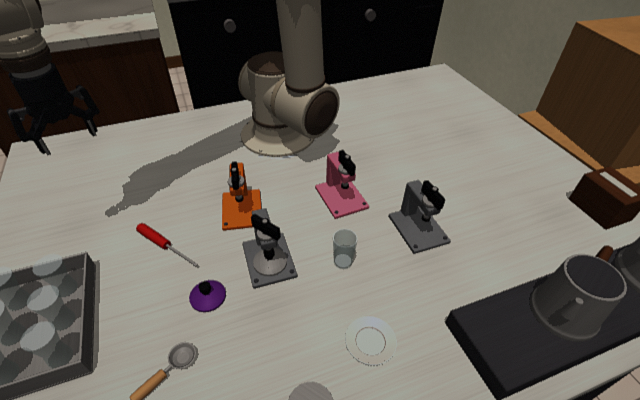

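View pics/top0.png

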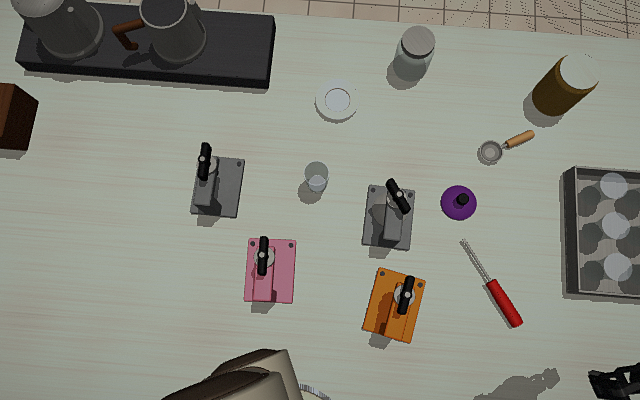

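In the images, the candidates for the loaded clamp's wing are:
- **Grey with the lid:** scene (266,226), top (398,196).
- **Grey, empty:** scene (432,195), top (205,162).
- **Pink:** top (263,256).
- **Orange:** top (405,295).

I choose the grey clamp at top (398,196), because the steel lid shows under its foot at scene (268,262). Next I measure it and check it in a close crop.

```bash
cat > h.py <<'E'
import cv2,numpy as np
from workcell import bot,camera,camera_model
from scipy.spatial.transform import Rotation as R
def ray(K,P,uv,z):
    d=P[:3,:3]@np.linalg.inv(K)@np.array([uv[0],uv[1],1.]); c=P[:3,3]
    return c+d*(z-c[2])/d[2]
def axis(pts):
    p=np.array(pts)[:,:2]; w=p[1]-p[0]; return p.mean(0)*1e3,np.degrees(np.arctan2(w[1],w[0]))
E
python3 - <<'E'
from h import *
im=cv2.imread("pics/top0.png"); m=camera_model("top");K,P=np.array(m["K"]),np.array(m["pose"])
x0,y0=350,165
c=im[y0:y0+95,x0:x0+80]
k=(c.max(2)<45).astype(np.uint8)
n,l,s,ce=cv2.connectedComponentsWithStats(k)
i=1+np.argmax(s[1:,4]); print(s[i],ce[i]+[x0,y0])
r=cv2.minAreaRect(np.argwhere(l==i)[:,::-1].astype(np.float32)+np.float32([x0,y0]));b=cv2.boxPoints(r);print(r)
e=[(b[j]+b[(j+1)%4])/2 for j in range(4)]
j=0 if np.linalg.norm(e[0]-e[2])>np.linalg.norm(e[1]-e[3]) else 1
print(axis([ray(K,P,e[j],.143),ray(K,P,e[j+2],.143)]))
big=cv2.resize(c,None,fx=6,fy=6,interpolation=cv2.INTER_CUBIC)
s=cv2.imread("pics/scene0.png")[200:295,230:310]
cv2.imwrite("pics/crop.png",np.hstack([cv2.resize(big,(400,475)),cv2.resize(s,(400,475),interpolation=cv2.INTER_CUBIC)]))
E
```

```text
[ 36  13  25  37 362] [397.50828729 196.30662983]
((397.7000427246094, 195.89999389648438), (38.013153076171875, 12.074767112731934), 63.43495178222656)
(array([ 490.50712739, -167.80548087]), np.float64(-150.8451709940959))
```

View pics/crop.png

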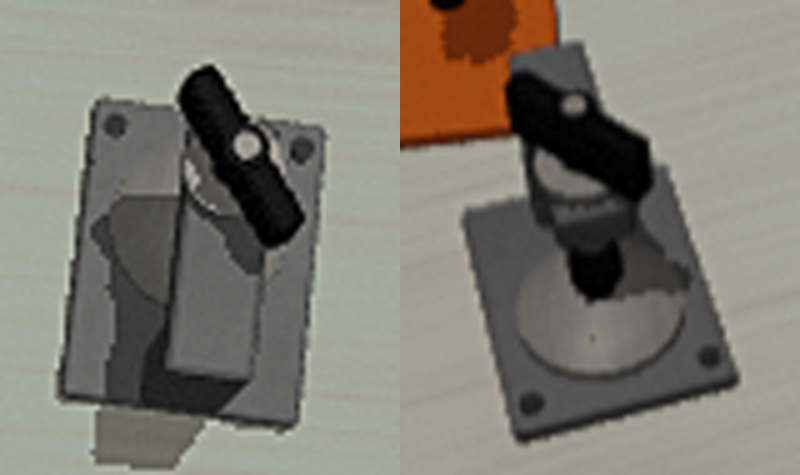

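The crop confirms it: the wing sits above the grey clamp with the lid under its foot, with the cap near top pixel (400,194). Next I get the clamp's direction from the plate and arm, and the wrist camera's mounting.

Run:
```python
from h import *
m=camera_model("top");K,P=np.array(m["K"]),np.array(m["pose"])
f=lambda u,v,z:ray(K,P,(350+u/5,165+v/5),z)
c=[f(95,98,.012),f(325,125,.012),f(295,430,.012),f(60,400,.012)]
print(np.round(c,3)); print([axis(a) for a in([c[3],c[0]],[c[2],c[1]],[c[0],c[1]],[c[3],c[2]])])
print("cap",f(250,145,.149))
w=camera_model("wrist");print(np.round(w["K"],1).tolist(),np.round(w["T_tool_cam"],3).tolist())
```

```text
[[ 0.543 -0.123  0.012]
 [ 0.539 -0.221  0.012]
 [ 0.408 -0.214  0.012]
 [ 0.412 -0.116  0.012]]
[(array([ 477.621806  , -119.52238853]), np.float64(-2.7057273475796166)), (array([ 473.64951568, -217.8686107 ]), np.float64(-2.9648711845136777)), (array([ 541.32877807, -171.94934567]), np.float64(-92.13728638309358)), (array([ 409.94254362, -165.44165355]), np.float64(-92.48972799184364))]
cap [ 0.49268616 -0.17119772  0.149     ]
[[304.0, 0.0, 327.7], [0.0, 304.0, 200.1], [0.0, 0.0, 1.0]] [[0.0, -0.957, -0.289, 0.075], [1.0, -0.0, 0.001, -0.0], [-0.001, -0.289, 0.957, -0.144], [0.0, 0.0, 0.0, 1.0]]
```

send_rows --targets "40 -20 0 0 0;90 -45 0 0 0;140 -70 0 0 0;190 -96 0 0 0;240 -122 0 -2 0;290 -147 0 -4 0;335 -170 0 -5 0;365 -185 0 -5 0;378 -192 0 -5 0;378 -192 0 -5 0;378 -192 0 -5 0"

```text
time: 1.48
ee_pos: [0.4916, -0.1707, 0.2313]
tcp_rot: [180.0, 0.0, 29.3]
wrist_force: [-0.3, -0.6, -0.4]
opening: 0.0851
grasp_force: 0.0
```

Run:
```python
from h import *
o=bot.get_obs(); im=camera("wrist"); cv2.imwrite("pics/w1.png",im)
print(o["time"],o["q"].round(2),o["ee_pos"],o["tcp_rot"],o["wrist_force"])
```

```text
1.475 [-1.9140e+01  9.1000e-01  5.8400e+00  9.4940e+01 -1.0000e-02  1.3151e+02] [ 0.49155595 -0.17072485  0.23127111] [1.79999875e+02 1.97071202e-02 2.93434747e+01] [-0.31936503 -0.58733757 -0.35378499]
```

View pics/w1.png

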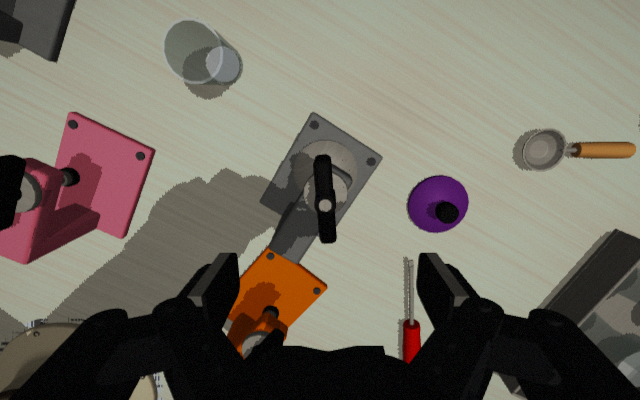

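The wing stands at wrist pixel (325,200) with its cap at (325,205), and the lid is under the arm. Turning to the end angle from here would pass joint 6's limit (131° + 77°), so I need the half-turned grasp. I measure while the view is good.

```bash
cat >> h.py <<'E'
def wrist(im,o,box):
    w=camera_model("wrist");K=np.array(w["K"]);T=np.eye(4);T[:3,:3]=R.from_euler("xyz",o["tcp_rot"],degrees=True).as_matrix();T[:3,3]=o["ee_pos"]
    P=T@np.array(w["T_tool_cam"]); x0,y0,x1,y1=box
    c=im[y0:y1,x0:x1]; k=(c.max(2)<40).astype(np.uint8)
    n,l,s,ce=cv2.connectedComponentsWithStats(k); i=1+np.argmax(s[1:,4])
    r=cv2.minAreaRect(np.argwhere(l==i)[:,::-1].astype(np.float32)+np.float32([x0,y0]));b=cv2.boxPoints(r)
    e=[(b[j]+b[(j+1)%4])/2 for j in range(4)]
    j=0 if np.linalg.norm(e[0]-e[2])>np.linalg.norm(e[1]-e[3]) else 1
    print(s[i],r,axis([ray(K,P,e[j],.145),ray(K,P,e[j+2],.145)]))
    return K,P
E
python3 - <<'E'
from h import *
o=bot.get_obs(); im=cv2.imread("pics/w1.png")
K,P=wrist(im,o,(305,140,350,255))
print("cap",ray(K,P,(325,205),.149))
# clamp plate corners: far-left, far-right, right; arm edges
print(axis([ray(K,P,(261,201),.012),ray(K,P,(313,112),.012)]), axis([ray(K,P,(313,112),.012),ray(K,P,(382,157),.012)]))
E
```

```text
[   8   15   37   88 1457] ((331.0, 198.5), (87.0, 36.0), 90.0) (array([ 497.46494468, -170.65359235]), np.float64(-150.48005212636667))
cap [ 0.49292006 -0.16778859  0.149     ]
(array([ 482.45541526, -118.86024963]), np.float64(-2.5524296536137494)) (array([ 542.7519494 , -170.01109303]), np.float64(-92.95481617242184))
```

send_rows --targets "0 0 0 -10 0;0 0 0 -20 0;0 0 0 -30 0;0 0 0 -40 0;0 0 0 -50 0;0 0 0 -60 0;0 0 0 -70 0;0 0 0 -80 0;0 0 0 -90 0;0 0 0 -100 0;0 0 0 -110 0;0 0 0 -120 0;0 0 0 -130 0;0 0 0 -140 0;0 0 0 -150 0;0 0 0 -160 0;0 0 0 -170 0;0 0 0 -180 0;0 0 0 -180 0"

```text
time: 3.9
ee_pos: [0.4917, -0.1708, 0.2314]
tcp_rot: [-180.0, 0.0, -150.8]
wrist_force: [0.1, -0.1, -0.7]
opening: 0.0857
grasp_force: 0.0
```

Run:
```python
from h import *
o=bot.get_obs(); im=camera("wrist"); cv2.imwrite("pics/w2.png",im)
print(o["time"],o["q"].round(2),o["ee_pos"],o["tcp_rot"])
```

```text
3.9 [-1.915e+01  9.000e-01  5.850e+00  9.493e+01 -1.000e-02 -4.840e+01] [ 0.4916536  -0.17076863  0.2314437 ] [-1.79984154e+02  4.39679979e-03 -1.50754179e+02]
```

View pics/w2.png

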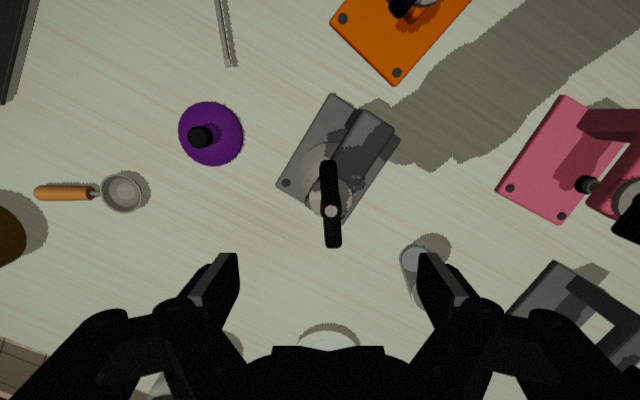

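The wing runs from pixel (325,160) to (334,247), with its cap at (331,211).

```bash
sed -i 's/max(2)<40/max(2)<28/' h.py
python3 - <<'E'
from h import *
o=bot.get_obs(); im=cv2.imread("pics/w2.png")
K,P=wrist(im,o,(305,145,355,260))
print("cap",ray(K,P,(331,211),.149),"ends",axis([ray(K,P,(325,162),.147),ray(K,P,(334,246),.147)]))
im=cv2.imread("pics/w1.png");o["tcp_rot"]=np.array([180,.02,29.34]);K,P=wrist(im,o,(305,140,350,255))
print("ends",axis([ray(K,P,(322,156),.147),ray(K,P,(328,242),.147)]))
E
```

```text
[  13   11   24   92 1356] ((330.0487365722656, 201.93902587890625), (90.6642837524414, 20.208969116210938), 83.6598129272461) (array([ 491.08419543, -168.67100872]), np.float64(35.31375135369739))
cap [ 0.49477377 -0.16598086  0.149     ] ends (array([ 492.06149933, -168.66810522]), np.float64(35.05736935844262))
[   8   15   23   88 1381] ((324.7323303222656, 198.5130615234375), (87.4813461303711, 20.268585205078125), 87.20729064941406) (array([ 492.85867152, -167.38039767]), np.float64(-148.12577049009195))
ends (array([ 493.20990321, -167.47984256]), np.float64(-146.96383499096936))
```

send_rows --targets "-2.5 1.7 30 -4 0;-2.5 1.7 60 -4 0;-2.5 1.7 85 -4 0;-2.5 1.7 100 -4 0;-2.5 1.7 106 -4 0;-2.5 1.7 106 -4 0;-2.5 1.7 106 -4 120;-2.5 1.7 106 -4 170;-2.5 1.7 106 -4 190;-2.5 1.7 106 -4 200" --newtons 30

```text
time: 5.2
ee_pos: [0.4935, -0.1672, 0.1254]
tcp_rot: [-180.0, 0.0, -146.6]
wrist_force: [0.5, -0.1, 0.3]
opening: 0.0186
grasp_force: 0.0
```

send_rows --targets "0 0 0 0 210;0 0 0 0 255;0 0 0 0 255;0 0 0 0 255" --newtons 30

```text
time: 5.7
ee_pos: [0.4934, -0.1671, 0.1254]
tcp_rot: [180.0, 0.0, -146.6]
wrist_force: [-1.1, 2.1, 2.4]
opening: 0.0131
grasp_force: 32.1
```

Run:
```python
from h import *
o=bot.get_obs(); print(o)
```

```text
{'time': 5.7, 'q': array([-1.87144433e+01,  2.07783700e-01, -6.57033179e+00,  8.32231005e+01,
        7.56924389e-03, -5.21158204e+01]), 'qd': array([ 0.0037327 ,  0.0039011 , -0.09630487,  0.01803944, -0.01573727,
       -0.03510927]), 'joint_efforts': array([ -0.5687993 , -45.91623545,  46.470505  ,  -0.79126624,
        -0.25812767,   0.07903711]), 'ee_pos': array([ 0.49341821, -0.16711174,  0.12541372]), 'tcp_rot': array([ 1.79994392e+02,  5.22732710e-03, -1.46598623e+02]), 'wrist_force': array([-1.09503233,  2.0823832 ,  2.44409325]), 'torque': array([0.33296018, 0.33180132, 0.06528398]), 'grasp_force': 32.11450159549713, 'opening': 0.013146066631558838}
```

send_rows --targets "0 0 0 0 255;0 0 0 6 255;0 0 0 14 255;0 0 0 22 255;0 0 0 30 255;0 0 0 38 255;0 0 0 46 255;0 0 0 54 255;0 0 0 61 255;0 0 0 67 255;0 0 0 72 255;0 0 0 76 255;0 0 0 79 255;0 0 0 81 255;0 0 0 81 255;0 0 0 81 255" --newtons 50

```text
time: 7.7
ee_pos: [0.4932, -0.1684, 0.1255]
tcp_rot: [-179.9, 0.1, 132.3]
wrist_force: [-3.7, -5.6, 2.9]
opening: 0.0127
grasp_force: 53.4
```

Run:
```python
from h import *
o=bot.get_obs(); print(o["time"],o["tcp_rot"],o["wrist_force"],o["torque"],o["opening"],o["grasp_force"],o["q"])
```

```text
7.7 [-1.79883548e+02  9.83735901e-02  1.32330136e+02] [-3.6677277  -5.60372762  2.92340866] [-1.1753131   0.61547684 -0.06567279] 0.012657472336502306 53.41888725757599 [-18.77336949   0.21196672  -6.56203412  83.19614663  -0.14948984
  28.89655557]
```

The wing is at yaw -47.7, the target. I let go, rise and check.

send_rows --targets "0 0 0 0 200;0 0 0 0 120;0 0 0 0 0;0 0 0 0 0;0 0 0 0 0;0 0 -20 0 0;0 0 -60 0 0;0 0 -100 0 0;0 0 -106 0 0;0 0 -106 0 0"

```text
time: 8.95
ee_pos: [0.4936, -0.1672, 0.231]
tcp_rot: [180.0, 0.0, 132.4]
wrist_force: [0.8, -0.6, -0.2]
opening: 0.0852
grasp_force: 0.0
```

Run:
```python
from h import *
o=bot.get_obs(); im=camera("wrist"); cv2.imwrite("pics/w3.png",im)
print(o["time"],o["ee_pos"],o["tcp_rot"])
K,P=wrist(im,o,(305,145,355,260))
```

```text
8.95 [ 0.49360073 -0.16721583  0.23104197] [1.79994171e+02 7.84708890e-03 1.32397363e+02]
[  12   11   20   89 1336] ((326.4999694824219, 199.99996948242188), (18.999996185302734, 87.99998474121094), 0.0) (array([ 492.28271079, -165.21283301]), np.float64(-47.64914205574312))
```

View pics/w3.png

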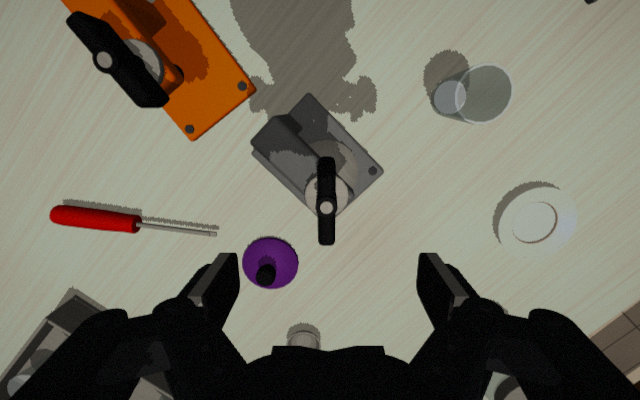

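The wing stands upright in view from (326,156) to (326,244), aligned with the tool; the plate's long edge runs (308,93) to (383,170). One last check of the clamp's yaw from this view, by a line fit on that edge.

Run:
```python
from h import *
o=bot.get_obs(); im=cv2.imread("pics/w3.png")
w=camera_model("wrist");K=np.array(w["K"]);T=np.eye(4);T[:3,:3]=R.from_euler("xyz",o["tcp_rot"],degrees=True).as_matrix();T[:3,3]=o["ee_pos"];P=T@np.array(w["T_tool_cam"])
def edge(g,K,P,a,b,z):
    a,b=np.array(a,float),np.array(b,float);d=(b-a)/np.linalg.norm(b-a);n=np.array([-d[1],d[0]]);t=np.arange(-6,6.1,.5);pts=[]
    for s in np.linspace(.15,.85,40):
        q=(a+s*(b-a)+t[:,None]*n).astype(np.float32)
        v=cv2.remap(g,q[None,:,0],q[None,:,1],cv2.INTER_LINEAR)[0]
        pts.append(q[np.argmax(abs(np.gradient(cv2.GaussianBlur(v[None],(5,1),1)[0])))])
    W=np.array([ray(K,P,p,z)[:2] for p in pts],np.float32)
    vx,vy,_,_=cv2.fitLine(W,cv2.DIST_HUBER,0,.001,.001).ravel(); return np.degrees(np.arctan(vy/vx))%180
g=lambda f:cv2.cvtColor(cv2.imread(f),cv2.COLOR_BGR2GRAY).astype(np.float32)
print("w3",edge(g("pics/w3.png"),K,P,(308,93),(383,170),.012),edge(g("pics/w3.png"),K,P,(252,152),(300,198),.0))
m=camera_model("top");K,P=np.array(m["K"]),np.array(m["pose"]);G=g("pics/top0.png")
f=lambda u,v:(350+u/5,165+v/5)
for a,b in(((60,400),(95,98)),((295,430),(325,125)),((95,98),(185,108)),((168,370),(185,120))): print("top",edge(G,K,P,f(*a),f(*b),.012 if a!=(168,370) else .108))
```

```text
w3 177.78069 176.59676
top 177.11107
top 178.16496
top 88.230835
top 176.79666
```

The clamp's yaw averages about -2.6° and the wing sits at -47.6°, so the knob is 45° past touch.

```bash
python3 -c "
from workcell import ticket
print(ticket.job_done())"
```

```text
the job is handed in; nothing more can be done
None
```

I turned the loaded clamp's wing knob to about 45° past touch (accurate to about 1°, from the camera images), let go, and handed the job in at about 9 s; the empty clamp was not touched.

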